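Close the board test fixture and hold its press lever

ROBOT

A 7-joint arm with a two-finger parallel gripper is mounted at the origin on the work surface. World frame = base frame: x ahead of the robot, y to its left, z up, the work surface at z = 0. Lengths are in mm, angles in rad, forces in N, time in s.
With the tool pointing down it reaches from about 400 to 875 mm from the base axis. Payload 4.4 kg.
Tool frame: the origin (TCP) lies at the very end of the fingers, on their centre line; the grasp point (between the pads) lies 19 mm behind it; z points along the fingers, y is the line along which they close (so a half turn about z gives the same grasp; the last joint's range is limited). The gripper opens to 85 mm and grips with 20 to 120 N. Pads are 22 mm wide; open, the fingers measure 114 mm over their backs; the gripper's body (76 mm by 85 mm) begins 54 mm behind the grasp point. The pads swing forward as they close: fully open they stand 13 mm farther back than shut.
Start: joints at [1.034, 0.628, 0.038, 1.517, -0.027, 0.996, -0.02], TCP at [294.868, -579.285, 231.313] pointing down, gripper open.
Joint ranges: [-3.06, 3.06], [-0.37, 2.12], [-1.25, 1.32], [0.18, 2.47], [-1.1, 4.24], [0.23, 1.98], [-2.94, 2.94]. Speed limits (rad/s): [2.57, 2.57, 3.14, 3.14, 3.14, 3.14, 3.14].

INTERFACE

Orientations are given as [roll, pitch, yaw] about the fixed x, y, z axes, in that order (R = Rz(yaw) Ry(pitch) Rx(roll)).
In Python, from cell import monitor, viewer, workorder gives the robot as it stands.
- The arm moves only by the tool arm_command, never from a script. Its argument "series" is one flat list of numbers, 5 for each row, row after row: the opening in per cent of the stroke, from 0 (shut) to 100 (fully open), then the shift along the tool's x, y, z in cm, then the turn about the tool's z in degrees. In form: [claw, x, y, z, roll, claw, x, y, z, roll, ...]. A call has exactly 5 rows; each row is the pose to reach, as a shift and turn from the pose commanded when the call began, along the tool's axes at that moment; what a row does not reach only later rows make up. A row lasts 1/12 s, in which the tool goes at most 41.7 mm and 7.16 degrees, less where a joint would pass 70% of its speed; a pose out of reach is approached as far as the arm can. A call with a gripper value outside its range is refused whole. The fingers move at their own pace and stop on an object; the grip force is fixed at half the most. Time passes only in rows, so rows that repeat a pose let the fingers close, or fill a call up. It gives the time, the measured TCP pose, the force, the opening and the grip force at its end, in the units of the state.
- monitor.read_state(): the state, without advancing time (a new reading comes with each control period).
- viewer.get_image(name): name is "side" or "top"; returns (picture, depth): 384x512x3 uint8, red, green, blue; 384x512 float32, mm along the optical axis (not along the pixel's ray), 0 where there is no reading.
- viewer.camera_model(name): a dict with "mtx" (3x3 intrinsics, pixels), "R" (3x3) and "t" (3): a world point X has camera coordinates R X + t. Camera axes: x right, y down, z forward; pixel columns grow to the right and rows downward; lengths in mm; the calibration is good to about 2 mm. A picture is of the moment at which its call begins. camera_model takes no time and is no camera call.
- workorder.finish_job(): hands the job in; it is judged then, once.
The state is a dict: "clock": time; "qpos": joint angles; "qd": joint speeds; "tau": joint torques, N m; "eef_pos": TCP position; "tool_rot": TCP orientation; "force": force on the tool from outside, world axes, zero at the start; "torque": the same for the moment, N m; "width": finger opening in mm; "gripper_force": force on a finger pad.
Only numpy, scipy, OpenCV 4.12 (cv2) and the standard library are available. Lean on these libraries where they do the work, as an engineer would, in place of code of your own. Each camera call takes 0.05 s, during which the arm holds its last target. There are 200 camera calls.

TASK

Get the circuit board under test on the bench fixture: first push the open board drawer fully home so that it seats at its detent, then flip the safety catch outward, all the way over, so that it no longer blocks the lever, and then pull the lever's crossbar towards the robot to its stop. The lever springs back when released, so finish while still holding it at the stop. Leave the loose things around the fixture where they are.

Things in the scene. Friction and masses are not known exactly. Their poses are not given: they have to be found in the camera images.
- fixture: Grey board test fixture, 200 x 240 mm, fixed to the bench. Origin: on the bench at its centre; x points away from its open front (the front faces the robot), y to its left, z up; turned up to 0.4 rad. Side walls 20 mm thick at y = +-105 mm, tops 100 mm high; between them a clear probe plate, top 94 mm high, driven down by the lever. All offsets here are in this frame.
- drawer_front: Drawer front: aluminium panel 200 mm wide in y, 12 mm thick, 33 to 93 mm above the bench, with a tray and circuit board behind it. Origin: on its outer face, mid-width, 80 mm above the bench; axes as the fixture's. At home it is at fixture x = -102 mm. Push it to fixture +x near mid-width.
- drawer (a joint): How far the drawer is open, m: 0 = fully home against its stop, at most 0.075. Starts 0.03 to 0.055 open. Slides along fixture x with under 1 N of friction; a sprung roller detent resists with about 2 N between 0.013 and 0.006 and then holds it home.
- catch_tab: Thumb tab at the front end of the steel safety catch: upright plate 6 mm thick, 26 mm long in x. Origin: middle of its top edge on the inner (-y) face, turning with the catch; z points along the tab away from the hinge, 57 mm below. When guarding, it is at fixture (-76, +139, +157) mm.
- catch (a joint): Angle of the safety catch, rad: 0 = upright, its nose in front of the lever's left arm so that the lever is blocked; grows as the top of the catch is pushed outward (fixture +y) and over; 1.6 = lying flat outward at its stop. It clears the lever from about 0.8. Stiff hinge (about 0.03 Nm): it stays where it is left. Starts 0 to 0.15.
- handle_bar: Black crossbar of the press lever: round, 18 mm thick, 240 mm long along fixture y, between two flat steel arms at y = +-125 mm. Origin: bar's centre. At rest it leans back, centre at fixture (+85, 0, +205) mm; at the stop (-31, 0, +211) mm; highest on the way 220 mm. Free on all sides near its middle.
- lever (a joint): Lever angle, rad: 0 = at rest leaning back (0.45 rad from upright), grows as the bar is pulled towards the fixture's front (-x); 0.8 = forward stop. A spring drives it back to 0: about 5 N at the bar at rest, about 7 N at the stop. While the catch guards it, it moves no further than about 0.06.
- screwdriver: Bystander, leave alone: screwdriver with a red handle, 190 mm, lying at the fixture's right side. Origin: centre of its underside.
- solder_spool: Bystander, leave alone: metal solder spool, 54 mm across, 40 mm high, left of the fixture. Origin: centre of its underside.
- adapter: Bystander, leave alone: small brass connector adapter, 18 mm across, 32 mm high, standing in front of the fixture to one side. Origin: centre of its underside.
- capacitor: Bystander, leave alone: black can capacitor, 35 mm across, 45 mm high, standing in front of the fixture to one side. Origin: centre of its underside.
- multimeter: Bystander, leave alone: hand-held multimeter, 180 x 85 x 36 mm, lying to the right. Origin: centre of its underside.
- heat_sink: Bystander, leave alone: finned aluminium heat sink, 80 x 60 x 32 mm, to the left. Origin: centre of its underside.
- parts_tray: Bystander, leave alone: grey divided parts tray, 120 x 90 x 30 mm, to the left. Origin: centre of its underside.
- catch_hinge (a point): Point on the catch's hinge line (along fixture x), at fixture (-76, +142, +100) mm. Behind the tab the catch goes on as a lower plate, 33 mm tall, from fixture x = -89 to +31 mm. The bracket under the hinge (fixture x -90 to -20, y 112 to 152 mm) is 95 mm high.
- lever_pivot (a point): Point on the lever's pivot axis (along fixture y), at fixture (+20, 0, +70) mm; the bar's centre swings about it at 150 mm radius.

How it is judged:
By the outcome, as a careful person would: the job done as asked, in the order asked, and still so for the second after the job is handed in, while the arm keeps its last pose, push and grip.
It also fails if it takes over 58 s, if anything falls off the work surface, if the arm or the gripper's body presses on something with over 40 N, if the wrist force passes 120 N, or if a joint passes its speed limit or range.

## Working session

There is one attempt and no reset: what is moved stays moved. The work goes in short steps, Python scripts to look and compute and a tool call to move; the robot and the scene stay as the last step left them, time stands still between calls to the robot, and variables do not carry over. Pictures are saved under pics/ and viewed, at most 10 in all, crops included, and the job is handed in when it is done.

Besides the shell and the picture viewer there is one more tool, called after "Request:" as a command line: name --argument value ..., lists and objects as JSON in quotes. arm_command: Moves the arm, as the interface text tells. Its arguments: {"type":"object","properties":{"series":{"type":"array","items":{"type":"number"}}},"required":["series"]}

```bash
mkdir -p pics; ls; python3 - <<'E'
from cell import monitor, viewer
import cv2,numpy as np
for n in("top","side"):
    im,d=viewer.get_image(n); cv2.imwrite(f"pics/{n}0.png",im[:,:,::-1]); np.savez(f"pics/{n}0.npz",im=im,d=d)
    c=viewer.camera_model(n); print(n,c["mtx"],c["R"],c["t"], -c["R"].T@c["t"])
s=monitor.read_state(); print(s["clock"],s["eef_pos"],s["tool_rot"],s["width"])
E
```

```text
pics
top [[493.82903664   0.         253.60690338]
 [  0.         493.82903664 186.66016383]
 [  0.           0.           1.        ]] [[-0.04737216 -0.99887527  0.00201841]
 [-0.97569662  0.04583991 -0.21427739]
 [ 0.21394386 -0.01212014 -0.97677076]] [   6.95006726  566.4887501  1645.9375543 ] [2.00912168e+02 9.23446316e-01 1.72907539e+03]
side [[418.29476636   0.         254.790633  ]
 [  0.         418.29476636 192.54695224]
 [  0.           0.           1.        ]] [[-0.90442594 -0.42629972 -0.01680084]
 [-0.21809417  0.49583094 -0.84058706]
 [ 0.3666724  -0.75658458 -0.54141585]] [ 490.49158782  243.45864686 1301.03596894] [  19.65624013 1072.72585156  917.290348  ]
0.1 [ 294.57943412 -578.78564278  230.47036245] [-3.13986168e+00  3.14553993e-05  4.70765211e-01] 85.57875394906544
```

View pics/top0.png

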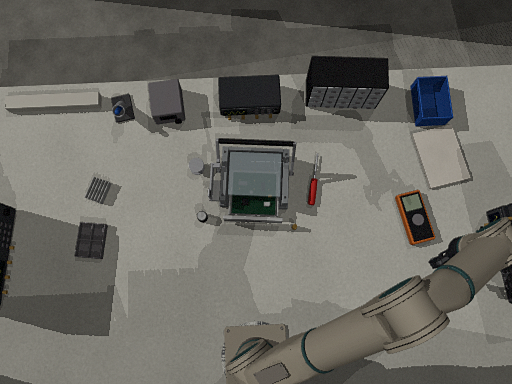

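View pics/side0.png

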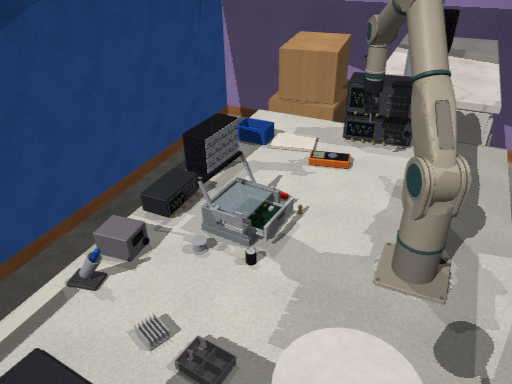

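The top view shows the fixture at about (255,180) px, with the bar at row 141 and the drawer front at row 218. The capacitor is at (202,216), the adapter at (294,227) and the spool at (196,163). I'll enlarge both views.

```bash
python3 - <<'E'
import cv2,numpy as np
a=np.load("pics/top0.npz")["im"][125:240,180:330,::-1]
b=np.load("pics/side0.npz")["im"][145:270,180:320,::-1]
cv2.imwrite("pics/crops.png",np.vstack([cv2.resize(a,None,fx=5,fy=5,interpolation=2)])[:600,:800])
cv2.imwrite("pics/crops2.png",cv2.resize(b,None,fx=4.8,fy=4.8,interpolation=2))
E
```

```text
(no output)
```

View pics/crops.png

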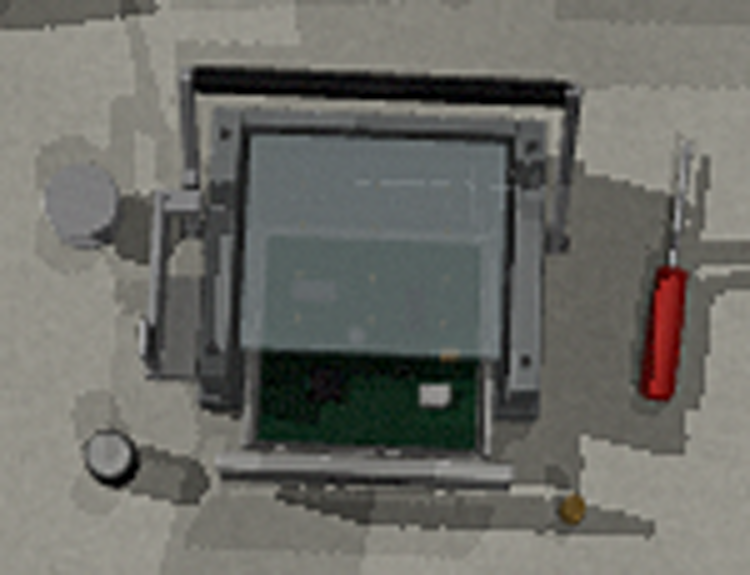

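View pics/crops2.png

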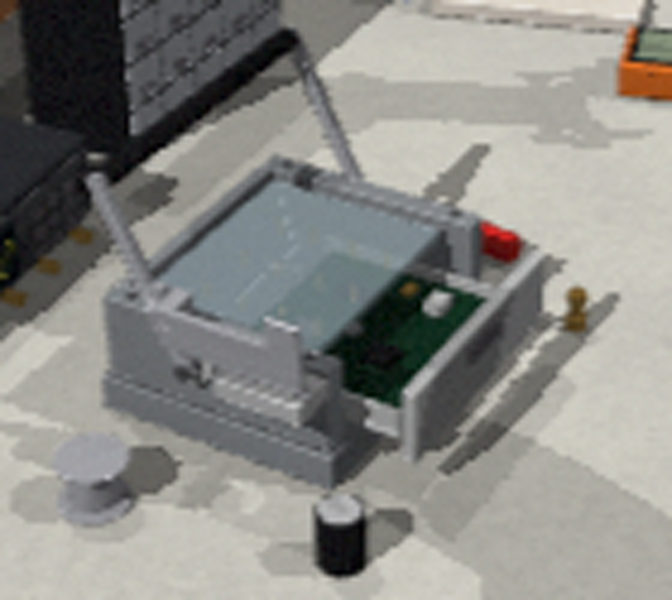

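The crops show:
- Bar ends (z≈205) at (218,140.6) and (296,143.8) px.
- Panel top edge from (223.6,217) to (282.4,219) px.
- Tab at about (209.5,194) px, close to upright.

Next I cast rays at the known heights.

```bash
cat > h.py <<'E'
import numpy as np
from cell import viewer
def cast(n,u,v,z):
    c=viewer.camera_model(n); R,t=c["R"],c["t"]; o=-R.T@t
    d=R.T@np.linalg.solve(c["mtx"],[u,v,1]); return o+d*(z-o[2])/d[2]
def proj(n,X):
    c=viewer.camera_model(n); p=c["mtx"]@(c["R"]@X+c["t"]); return p[:2]/p[2]
E
python3 - <<'E'
from h import *
np.set_printoptions(precision=1,suppress=True)
T=lambda x,y,z:cast("top",180+x/5-.4,125+y/5-.4,z)
S=lambda x,y,z:cast("side",180+x/4.8-.4,145+y/4.8-.4,z)
bl,br=T(190,78,205),T(576,92,205); print("bar",bl,br,np.linalg.norm(bl-br))
wl=[T(236,112,100),T(545,122,100)];print("wall back corners",T(216,108,100),T(545,120,100))
print("panel top back edge",T(220,458,93),T(512,466,93),"front edge",T(220,468,93),T(512,476,93))
print("wall front ends",T(222,410,100),T(520,418,100))
print("tab top",T(147,322,157),T(147,352,157))
print("side: panel top outer corners",S(405,393,93),S(543,255,93),"tab",S(267,320,157),S(300,332,157))
print("adapter",T(572,508,30),"cap",T(110,455,45),"spool",T(80,205,40))
yaw=np.arctan2(*( (bl-br)[:2]*[-1,1])) ; print("yaw",yaw)
m=(bl+br)/2; Rz=np.array([[np.cos(yaw),-np.sin(yaw),0],[np.sin(yaw),np.cos(yaw),0],[0,0,1]])
o=m-Rz@[85,0,205]; print("fixture",o)
for nm,X in dict(bar=[85,0,205],tab=[-76,139,157],tabf=[-89,139,157],wallBL=[100,115,100],wallBR=[100,-115,100],wallFL=[-100,115,100],wallFR=[-100,-115,100],hinge=[-76,142,100]).items():
    X=o+Rz@X; p=proj("top",X);q=proj("side",X); print(nm,X,"top crop",(p-[180,125]+.4)*5,"side crop",(q-[180,145]+.4)*4.8)
E
```

```text
bar [693.4  90.8 205. ] [ 672.4 -157.4  205. ] 249.07443625817353
wall back corners [705.   79.8 100. ] [ 685.8 -145.7  100. ]
panel top back edge [462.9  85.8  93. ] [ 448.3 -109.2   93. ] front edge [456.1  86.   93. ] [ 441.5 -108.8   93. ]
wall front ends [494.1  82.9 100. ] [ 479.3 -116.   100. ]
tab top [544.3 126.8 157. ] [524.4 127.4 157. ]
side: panel top outer corners [464.4  92.   93. ] [ 439.7 -102.8   93. ] tab [544.6 133.3 157. ] [518.7 136.6 157. ]
adapter [ 426.5 -153.2   30. ] cap [476.2 163.9  45. ] spool [656.6 181.1  40. ]
yaw -0.08462448183332945
fixture [598.2 -26.1   0. ]
bar [682.9 -33.3 205. ] top crop [382.9  85. ] side crop [201.5 100.9]
tab [534.2 118.8 157. ] top crop [159.8 336.5] side crop [291.1 312. ]
tabf [521.3 119.9 157. ] top crop [158.7 356.1] side crop [308.  317.4]
wallBL [707.6  80.  100. ] top crop [215.6 104.4] side crop [103.7 292.3]
wallBR [ 688.1 -149.2  100. ] top crop [549.8 116.5] side crop [273.8 149.6]
wallFL [508.3  96.9 100. ] top crop [200.5 390.2] side crop [342.9 372.7]
wallFR [ 488.9 -132.3  100. ] top crop [543.3 402.9] side crop [496.5 213.3]
hinge [534.5 121.8 100. ] top crop [162.2 353.6] side crop [291.8 383.6]
```

The bar, walls and tab agree to within about 3 mm:
- Fixture at about (597,-26), yaw about -0.085.
- Drawer about 45 mm open.
- Catch about 0.13 rad.

I'll work at tool yaw about 1.486, so that tool x = fixture y, tool y = fixture x and tool z = down.

Request:
arm_command --series '[0,2.5,-3.1,0,-5,0,5,-6.2,0,-12,0,7.6,-9.3,0,-19,0,10.1,-12.4,0,-26,0,12.6,-15.5,0,-33]'

```text
clock: 0.52
eef_pos: [336.8, -381.9, 231.1]
tool_rot: [-3.141, -0.0, 1.053]
force: [1.0, -1.0, 0.2]
width: 25.4
gripper_force: 0.0
```

Request:
arm_command --series '[0,3.6,-1.2,0,-5,0,7.2,-2.4,0,-10,0,10.8,-3.6,0,-15,0,14.4,-4.8,0,-20,0,18,-6,0,-25.1]'

```text
clock: 0.93
eef_pos: [374.8, -196.4, 231.3]
tool_rot: [-3.141, 0.0, 1.489]
force: [0.2, -0.7, -0.2]
width: 0.1
gripper_force: 0.0
```

Request:
arm_command --series '[0,3.8,0.6,0,0,0,7.6,1.2,0,0,0,11.4,1.8,0,0,0,15.2,2.2,1.5,0,0,18.8,2.6,3,0]'

```text
clock: 1.35
eef_pos: [417.8, -11.1, 201.5]
tool_rot: [3.139, -0.0, 1.485]
force: [0.6, -1.0, 0.2]
width: -0.0
gripper_force: 0.0
```

Request:
arm_command --series '[0,0,0,3,0,0,0,0,6,0,0,0,0,9,0,0,0,0,12.5,0,0,0,0,12.5,0]'

```text
clock: 1.77
eef_pos: [413.0, -12.9, 71.1]
tool_rot: [-3.13, 0.001, 1.486]
force: [-1.2, 0.5, 0.7]
width: -0.4
gripper_force: 0.0
```

Request:
arm_command --series '[0,0,1,0,0,0,0,2,0,0,0,0,2.8,0,0,0,0,3.6,0,0,0,0,4.4,0,0]'

```text
clock: 2.18
eef_pos: [461.6, -17.0, 77.5]
tool_rot: [3.141, -0.0, 1.485]
force: [-1.1, 0.2, 1.2]
width: -0.3
gripper_force: 0.6
```

Request:
arm_command --series '[0,0,0.4,0,0,0,0,0.8,0,0,0,0,1.2,0,0,0,0,1.6,0,0,0,0,2,0,0]'

```text
clock: 2.6
eef_pos: [478.9, -18.7, 76.3]
tool_rot: [-3.138, 0.001, 1.485]
force: [-1.0, 0.0, 0.1]
width: 0.1
gripper_force: 0.9
```

Request:
arm_command --series '[0,0,0.2,0,0,0,0,0.4,0,0,0,0,0.6,0,0,0,0,0.8,0,0,0,0,0.8,0,0]'

```text
clock: 3.02
eef_pos: [481.5, -19.1, 75.7]
tool_rot: [-3.128, 0.003, 1.485]
force: [-15.0, 1.8, 11.4]
width: 0.2
gripper_force: 7.4
```

Seated with about 15 N of back force, at the predicted x (481). I'll back off and rise.

Request:
arm_command --series '[0,0,-2,0,0,0,0,-4,0,0,0,0,-4,-3.5,0,0,0,-4,-7,0,0,0,-4,-10.5,0]'

```text
clock: 3.43
eef_pos: [449.0, -15.5, 182.6]
tool_rot: [3.142, -0.001, 1.486]
force: [0.7, -0.5, 0.7]
width: 0.1
gripper_force: 0.0
```

```bash
python3 - <<'E'
from cell import monitor, viewer
import cv2
im,d=viewer.get_image("side"); a=cv2.resize(im[145:270,180:320,::-1],None,fx=4.8,fy=4.8,interpolation=2); cv2.imwrite("pics/s1.png",a)
s=monitor.read_state(); print(s["clock"],s["eef_pos"])
E
```

```text
3.4833 [453.17252595 -15.25049297 188.38259122]
```

View pics/s1.png

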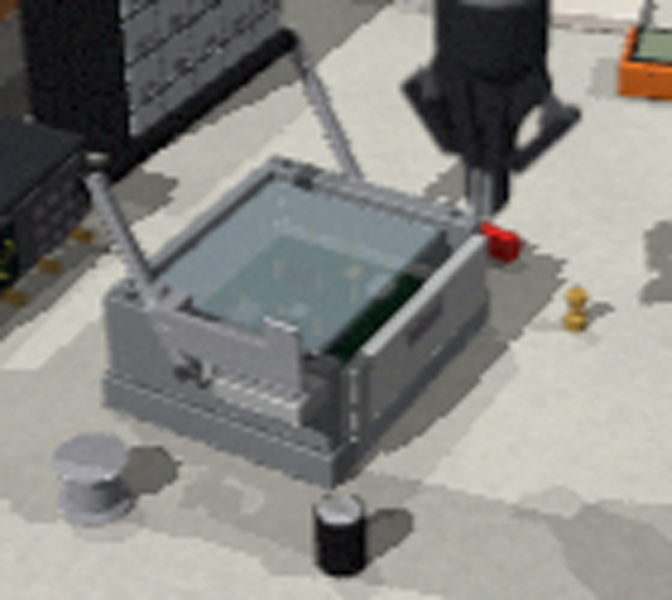

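The picture shows the drawer front flush with the fixture walls at crop (361,345), and the catch tab upright at crop (283,325). Now to the inner side of the tab.

Request:
arm_command --series '[0,2.8,1.7,0,0,0,5.6,3.4,0,0,0,8.4,5.1,0,0,0,11.2,6.8,0,0,0,11.2,6.8,2,0]'

```text
clock: 3.9
eef_pos: [534.1, 98.4, 164.9]
tool_rot: [3.127, -0.01, 1.491]
force: [1.3, 1.2, 0.2]
width: 0.4
gripper_force: 0.0
```

Request:
arm_command --series '[0,0,0,1,0,0,0,0,2,0,0,0,0,3,0,0,0,0,3,0,0,0,0,3,0]'

```text
clock: 4.32
eef_pos: [525.8, 89.0, 130.9]
tool_rot: [-3.141, 0.001, 1.484]
force: [0.6, -0.4, 0.1]
width: -0.1
gripper_force: 0.0
```

Request:
arm_command --series '[0,1,0.2,0,0,0,2,0.4,0,0,0,3,0.4,0,0,0,4,0.4,0,0,0,4.4,0.4,0.1,0]'

```text
clock: 4.73
eef_pos: [534.4, 136.2, 130.8]
tool_rot: [3.14, -0.002, 1.487]
force: [0.0, -0.3, 0.9]
width: 0.2
gripper_force: 0.4
```

Request:
arm_command --series '[0,1,0,0.5,0,0,1.6,0,1,0,0,2,0,1.5,0,0,2.3,0,2.1,0,0,2.3,0,2.1,0]'

```text
clock: 5.15
eef_pos: [535.2, 157.2, 107.9]
tool_rot: [-3.14, 0.0, 1.486]
force: [-0.6, -0.5, 0.0]
width: 0.2
gripper_force: 0.0
```

Request:
arm_command --series '[0,0,0,0.3,0,0,0,0,0.6,0,0,0,0,0.7,0,0,0,0,0.8,0,0,0,0,0.8,0]'

```text
clock: 5.57
eef_pos: [536.1, 156.3, 102.1]
tool_rot: [3.141, -0.0, 1.484]
force: [-0.7, -0.1, 6.2]
width: 0.1
gripper_force: 3.0
```

At z=102 there's 6 N up on the tool, so the catch is flat on its stop. Rising, opening and checking.

Request:
arm_command --series '[0,0,0,-3,0,0,0,0,-6.5,0,30,0,0,-10,0,70,0,0,-13.5,0,70,0,0,-16,0]'

```text
clock: 5.98
eef_pos: [536.8, 156.3, 264.6]
tool_rot: [3.138, -0.001, 1.484]
force: [0.3, -0.4, -0.5]
width: 35.6
gripper_force: 0.0
```

Request:
arm_command --series '[70,-2.6,2.4,0,0,70,-5.2,4.8,0,0,70,-7.8,7.2,0,0,70,-10.4,9.6,0,0,70,-13,12,0,0]'

```text
clock: 6.4
eef_pos: [645.0, 14.5, 261.5]
tool_rot: [3.141, 0.0, 1.484]
force: [1.0, 0.5, 0.7]
width: 59.9
gripper_force: 0.0
```

```bash
python3 - <<'E'
from cell import monitor, viewer
import cv2,numpy as np
o=[]
for n,(r0,r1,c0,c1) in dict(side=(110,260,160,300),top=(110,260,180,330)).items():
    im,d=viewer.get_image(n); o.append(cv2.resize(im[r0:r1,c0:c1,::-1],None,fx=2.7,fy=2.7,interpolation=2))
cv2.imwrite("pics/s2.png",np.hstack(o))
s=monitor.read_state(); print(s["clock"],s["eef_pos"],s["width"])
E
```

```text
6.5 [647.21573744   7.78319785 260.47974833] 59.64357002100528
```

View pics/s2.png

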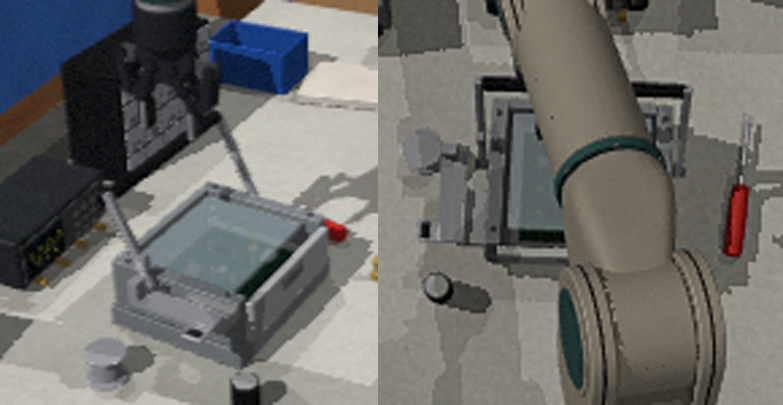

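The picture shows the catch lying flat outward (side crop (200,335), top crop (430,230)), with the drawer still home and the bystanders untouched. Moving over the bar.

Request:
arm_command --series '[70,-2.2,2,0,0,70,-4.4,4.1,0,0,70,-4.4,4.1,0,0,70,-4.4,4.1,0,0,70,-4.4,4.1,0,0]'

```text
clock: 6.92
eef_pos: [680.8, -30.1, 261.0]
tool_rot: [-3.14, -0.001, 1.485]
force: [-0.2, -0.0, -0.2]
width: 60.3
gripper_force: 0.0
```

Request:
arm_command --series '[70,0,0,2,0,70,0,0,4,0,70,0,0,6,0,70,0,0,7.2,0,70,0,0,7.2,0]'

```text
clock: 7.33
eef_pos: [679.0, -29.5, 186.5]
tool_rot: [-3.136, -0.0, 1.487]
force: [-0.7, 0.1, -0.6]
width: 59.7
gripper_force: 0.0
```

Request:
arm_command --series '[30,0,0,0,0,30,0,0,0,0,30,0,0,0,0,30,0,0,0,0,30,0,0,0,0]'

```text
clock: 7.75
eef_pos: [682.0, -30.8, 190.3]
tool_rot: [3.14, -0.0, 1.485]
force: [-0.2, -0.6, -0.4]
width: 25.6
gripper_force: 0.0
```

Request:
arm_command --series '[30,0,-1.2,-0.5,0,30,0,-2.4,-0.9,0,30,0,-3.6,-1.2,0,30,0,-4.8,-1.4,0,30,0,-6,-1.5,0]'

```text
clock: 8.17
eef_pos: [626.8, -25.9, 207.8]
tool_rot: [3.128, -0.001, 1.484]
force: [7.9, -0.6, 5.6]
width: 25.8
gripper_force: 3.5
```

Request:
arm_command --series '[30,0,-1.2,0,0,30,0,-2.4,0.2,0,30,0,-3.4,0.4,0,30,0,-4.4,0.6,0,30,0,-5.2,0.8,0]'

```text
clock: 8.58
eef_pos: [574.4, -21.2, 199.1]
tool_rot: [3.13, -0.001, 1.485]
force: [5.1, -0.5, 4.0]
width: 25.8
gripper_force: 3.3
```

Request:
arm_command --series '[30,0,-0.4,0,0,30,0,-0.8,0,0,30,0,-1.2,0,0,30,0,-1.5,0,0,30,0,-1.5,0,0]'

```text
clock: 9.0
eef_pos: [561.7, -20.2, 197.8]
tool_rot: [3.127, -0.002, 1.485]
force: [13.9, -0.2, -9.0]
width: 25.7
gripper_force: 6.9
```

Request:
arm_command --series '[20,0,-0.1,0,0,10,0,-0.1,0,0,0,0,-0.1,0,0,0,0,-0.1,0,0,0,0,-0.1,0,0]'

```text
clock: 9.42
eef_pos: [565.7, -20.5, 198.9]
tool_rot: [3.117, -0.003, 1.484]
force: [22.5, -2.0, -11.2]
width: 15.5
gripper_force: 58.8
```

```bash
python3 - <<'E'
from cell import monitor, viewer
import cv2,numpy as np
o=[]
for n,(r0,r1,c0,c1) in dict(side=(110,260,160,300),top=(110,260,180,330)).items():
    im,d=viewer.get_image(n); o.append(cv2.resize(im[r0:r1,c0:c1,::-1],None,fx=2.7,fy=2.7,interpolation=2))
cv2.imwrite("pics/s3.png",np.hstack(o))
s=monitor.read_state(); print(s["clock"],s["eef_pos"],s["width"],s["force"],s["qd"].round(3) if hasattr(s["qd"],'round') else s["qd"])
E
```

```text
9.5167 [565.73188932 -20.43556749 198.85228881] 15.682596200860717 [ 22.71982748  -3.73781205 -11.6425841 ] [ 0.002 -0.001  0.001  0.002  0.    -0.    -0.   ]
```

View pics/s3.png

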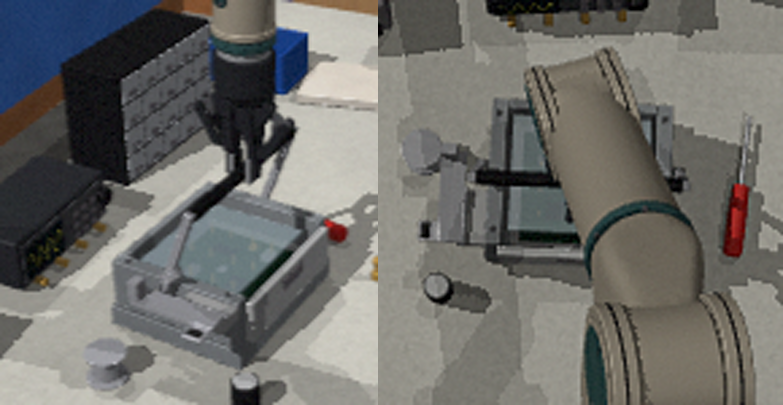

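The bar is gripped and hard against its stop: 22 N against a 7 N spring, at x=566 as predicted. The catch is flat and the drawer home. I'll relieve the vertical preload slightly and check that it holds.

Request:
arm_command --series '[0,0,0,0.2,0,0,0,0,0.3,0,0,0,0,0.3,0,0,0,0,0.3,0,0,0,0,0.3,0]'

```text
clock: 9.93
eef_pos: [565.8, -20.5, 198.7]
tool_rot: [3.116, -0.003, 1.484]
force: [16.7, -2.5, 9.2]
width: 15.6
gripper_force: 61.0
```

Request:
arm_command --series '[0,0,0,0,0,0,0,0,0,0,0,0,0,0,0,0,0,0,0,0,0,0,0,0,0]'

```text
clock: 10.35
eef_pos: [565.8, -20.5, 198.7]
tool_rot: [3.116, -0.003, 1.484]
force: [15.6, -2.4, 9.0]
width: 16.0
gripper_force: 61.0
```

Steady at the stop, with no slip. Handing in.

```bash
python3 -c "
from cell import workorder
print(workorder.finish_job())"
```

```text
the job is handed in; nothing more can be done
None
```

I pushed the drawer home, flipped the catch flat outward, and handed the job in with the crossbar gripped at its forward stop. It took about 10.4 s, and the bystanders near the fixture looked unmoved; the verdict wasn't shown.

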